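# Counter-hold the hidden bolt head while the nut runs home

### The job

The bracket for the chromatograph lies in its delivery carton, and the nut runner in front of it is already running, but the bolt just spins along with the nut. Fold both carton flaps outwards, well past upright, then reach down into the narrow gap behind the blue bracket, grip the steel hexagonal bolt head by its flats and hold it from turning until the nut has run home against its stop (allow ten seconds of steady grip). Finish still holding the head still with the flaps open, and leave the bystanders where they are.

Things in the scene. Friction and masses are not known exactly. Their poses are not given: they have to be found in the camera images.
- carton: open-topped cardboard carton fixed to the bench, 240 (x) x 238 (y) x 120 high, walls and floor 4 thick; origin at the centre of its underside; its x axis points from its front (robot side) to its back, y to its left, z up. All offsets of the other entries are in mm in this frame
- bracket: blue steel bracket fixed in the carton, same origin and axes. Upright plate x = 20 to 26, y = -75 to 75, top at z = 110; side plates (5 thick) run back from its ends at y = +-77.5, same height, to a grey foam block (face at x = 80, top at z = 104). So the gap behind the plate is 54 long in x, 150 in y, open above, floor at z = 9
- runner: black nut runner with yellow band fixed in front of the bracket, 42 across, x = -108 to -33, axis along x at y = 0, z = 75, on a foam cradle; between it and the plate turn a steel socket (32 across) and the brass nut. Same origin and axes as the carton
- bolt: the steel bolt, axis along the carton's x, at y = 0, z = 75; it turns about that axis but does not shift. Its origin lies on the axis at the carton's x = 0
- bolt_head (a point): centre of the hexagonal head: x = 53, y = 0, z = 75 (35 below the bracket's top). 24 across flats, 27.7 across corners, 16 thick (x = 45 to 61), 19 clear of the plate on a 16 thick shank. Gripped from above along the carton's y with 20 to 40 N, it squares two flats to the fingers by itself from any angle (thread friction only 0.03 N m)
- nut (a joint): angle of the nut and socket (rad), driven by the runner at about 0.24 rad/s while the bolt spins along, slowing to about 0.18 while the bolt is held; drive torque 0.11 N m; it stalls when the nut is home and the bolt is held
- thread (a joint): how far the nut is screwed on, its turn relative to the bolt (rad): starts near 0, grows while the bolt is held, 0.8 = home (a hard stop). It stays constant while the bolt spins along; squaring the head in the grip may shift it by up to about 0.5 either way
- flap_left (a joint): hinge of the left (+y) carton flap, 230 (x) x 95 x 3 thick: 0 = level over the box, 1.57 = upright, up to 2.9 = folded outwards; a stiff cardboard fold (0.022 N m) that stays where it is left. Its edge must be followed up and over along its arc: a purely level push on the edge of a low flap can jam by friction
- flap_right (a joint): the same for the right (-y) flap
- flap_left_hinge (a point): middle of the left flap's hinge line, at y = 117, z = 122 in the carton frame; the line runs along the carton's x
- flap_right_hinge (a point): middle of the right flap's hinge line, at y = -117, z = 122 in the carton frame
- flap_left_edge (a point): middle of the left flap's free edge, 95 from its hinge; at the start the two free edges stand half raised with a slot of 75 or more between them over the middle of the carton
- flap_right_edge (a point): middle of the right flap's free edge, 95 from its hinge
- spare_box: small orange box of spares, 40 x 50 x 30 high, standing loose on the carton's floor in its front left corner; bystander; origin at its underside
- bottle_clear: clear solvent bottle with blue cap, 72 across, 190 high; bystander, left of the carton; origin at its underside
- bottle_amber: amber solvent bottle with blue cap, 72 across, 190 high; bystander, left of the carton; origin at its underside
- mouse: black computer mouse 105 x 60 x 35 on a round blue pad; bystander, right of the carton; origin at its underside
- remote: white remote control 140 x 45 x 18; bystander, left of the carton; origin at its underside
- spanner: steel spanner lying flat; bystander, right of the carton; origin at its underside
- beaker: white porcelain beaker, 70 across, 90 high; bystander, right of the carton; origin at its underside

How it is judged:
On the way, in this order (a step that is already met when the one before it is completed fails the run):
1. both flaps are folded outwards past upright (value of joint each of flap_left, flap_right above 1.75 rad), for 0.2 s.
2. the fingers grip the bolt head and it no longer turns (contact force between the fingers and bolt above 4 N and distance between the grasp point and bolt_head below 0.025 m and angular speed of bolt below 0.06 rad/s), for 0.5 s.
3. the nut has run home while the head is held (all of step 2 and value of joint thread above 0.74 rad), for 0.3 s.
At the end, for the whole second after the job is handed in: the fingers still press on the bolt head (over 4 N, grasp point within 25 mm of its centre), it does not turn (under 0.06 rad/s), the nut is home (thread over 0.74 rad) and stalled (under 0.06 rad/s), and both flaps are open past 1.75 rad (all of step 1 and all of step 3 and velocity of joint nut below 0.06 rad/s); the arm keeps its last pose, push and grip.
It fails at once if a bystander is pushed away (over 30 mm) (distance of any of spare_box, bottle_clear, bottle_amber, mouse, remote, spanner, beaker from where it was at the start of the episode above 0.03 m).
It also fails if it takes over 72 s, if anything falls off the work surface, if the arm or the gripper's body presses on something with over 40 N, if the wrist force passes 120 N, or if a joint passes its speed limit or range.

### The arm

A 7-joint arm with a two-finger parallel gripper is mounted at the origin on the work surface. World frame = base frame: x ahead of the robot, y to its left, z up, the work surface at z = 0. Lengths are in m, angles in rad, forces in N, time in s.
With the tool pointing down it reaches from about 0.425 to 0.875 m from the base axis. Payload 4.7 kg.
Tool frame: the origin (TCP) lies where the fingers leave the gripper's body, on its centre line; the fingertips stand 70 mm ahead of it and the grasp point (between the pads) lies 51 mm ahead of it; z points along the fingers, y is the line along which they close (so a half turn about z gives the same grasp; the last joint's range is limited). The gripper opens to 87 mm and grips with 3 to 60 N. Pads are 19 mm wide; open, the fingers measure 117 mm over their backs; the gripper's body (75 mm by 190 mm) begins 51 mm behind the grasp point.
Start: joints at [-1.323, 0.321, -0.07, 1.45, 0.023, 1.371, -0.057], TCP at [0.151, 0.632, 0.292] pointing down, gripper open.
Joint ranges: [-2.86, 2.86], [-0.3, 2.09], [-1.38, 1.24], [0.06, 2.45], [-1.56, 4.7], [0.09, 2.05], [-2.69, 2.69]. Speed limits (rad/s): [2.57, 2.57, 3.14, 3.14, 3.14, 3.14, 3.14].

### API

Orientations are given as a rotation vector (axis times angle).
In Python, from bench import get_state, get_image, get_calibration, close_job gives the robot as it stands.
- The arm moves only by the tool send_rows, never from a script. Its argument "rows" is a list of rows, each an object of numbers: "hand": the finger opening in mm, from 0 to 87; "x", "y", "z": the shift along the world's x, y, z in mm; "roll": the turn about the world's z in degrees. A call has 1 to 10 rows; each row shifts and turns the commanded pose from where the row before left it; what a row does not reach is not made up. A row lasts 1/10 s, in which the tool goes at most 50 mm and 8.59 degrees, less where a joint would pass 70% of its speed; a pose out of reach is approached as far as the arm can. A call is refused whole if a number of a shift passes 50 or a number of a turn 8.59, either way. A call with a gripper value outside its range is refused whole. The fingers move at their own pace and stop on an object; "force" is the grip in N (left out, the last holds). Time passes only in rows, so rows that do not move let the fingers close. It gives the time, the measured TCP pose, the force, the opening and the grip force at its end, in the units of the state.
- get_state(): the state, without advancing time (a new reading comes with each control period).
- get_image(name): name is "side" or "top"; returns the picture (480x640x3 uint8, blue, green, red); there is no depth.
- get_calibration(name): a dict with "mtx" (3x3 intrinsics, pixels), "D" ([k1, k2, p1, p2, k3] as OpenCV has them; the pictures are not rectified), "world_from_camera" (4x4, takes a point from camera to world coordinates). Camera axes: x right, y down, z forward; pixel columns grow to the right and rows downward; lengths in m; the calibration is good to about 2 mm. A picture is of the moment at which its call begins. get_calibration takes no time and is no camera call.
- close_job(): hands the job in; it is judged then, once.
The state is a dict: "time": time; "joint_positions": joint angles; "qd": joint speeds; "joint_torque": joint torques, N m; "position": TCP position; "tool_rot": TCP orientation; "ft_force": force on the tool from outside, world axes, zero at the start; "torque": the same for the moment, N m; "grip_width": opening from 0.0 (shut) to 1.0 (fully open); "grip_force": force on a finger pad.
Only numpy, scipy, OpenCV 4.12 (cv2) and the standard library are available. Lean on these libraries where they do the work, as an engineer would, in place of code of your own. Each camera call takes 0.05 s, during which the arm holds its last target. There are 200 camera calls.

## Working session

There is one attempt and no reset: what is moved stays moved. The work goes in short steps, Python scripts to look and compute and a tool call to move; the robot and the scene stay as the last step left them, time stands still between calls to the robot, and variables do not carry over. Pictures are saved under pics/ and viewed, at most 10 in all, crops included, and the job is handed in when it is done.

Besides the shell and the picture viewer there is one more tool, called after "Request:" as name(argument=value, ...), one argument or row to a line, values as JSON. send_rows: Moves the arm, as the interface text tells. Its arguments: {"type":"object","properties":{"rows":{"type":"array","items":{"type":"object","properties":{"hand":{"type":"number"},"x":{"type":"number"},"y":{"type":"number"},"z":{"type":"number"},"roll":{"type":"number"}}}},"force":{"type":"number"}},"required":["rows"]}

```bash
mkdir -p pics; ls; python3 - <<'E'
from bench import *
import cv2,numpy as np
np.set_printoptions(precision=4,suppress=True)
print(get_state())
for n in("top","side"):
    cv2.imwrite(f"pics/{n}0.png",get_image(n)); c=get_calibration(n); print(n,np.array(c["mtx"]),c["D"],np.array(c["world_from_camera"]))
E
```

```text
pics
{'time': 0.0, 'joint_positions': array([-1.3229,  0.3218, -0.0701,  1.4517,  0.0226,  1.3708, -0.0569]), 'qd': array([-0.0013, -0.0001, -0.0006,  0.0012, -0.0013, -0.0007,  0.0009]), 'joint_torque': array([ -0.0008, -49.1291,  -0.4044, -31.2534,  -0.0638,   0.0436,
         0.0002]), 'position': array([0.1506, 0.6319, 0.2912]), 'tool_rot': array([-0.3664, -3.1201,  0.003 ]), 'ft_force': array([0.1168, 0.1144, 0.5425]), 'torque': array([-0.0517,  0.0082, -0.0088]), 'grip_force': 0.0, 'grip_width': 0.9967560269019097}
top [[607.3564   0.     316.6644]
 [  0.     607.3564 234.9884]
 [  0.       0.       1.    ]] [-0.1865  0.      0.      0.      0.    ] [[-0.0239 -0.981   0.1926  0.2053]
 [-0.9997  0.0248  0.0021  0.0035]
 [-0.0068 -0.1925 -0.9813  1.6197]
 [ 0.      0.      0.      1.    ]]
side [[470.2499   0.     314.6291]
 [  0.     470.2499 243.1128]
 [  0.       0.       1.    ]] [-0.075  0.     0.     0.     0.   ] [[ 0.8047 -0.4532  0.3836  0.0621]
 [-0.5935 -0.632   0.4984 -0.5878]
 [ 0.0165 -0.6287 -0.7775  0.9761]
 [ 0.      0.      0.      1.    ]]
```

View pics/top0.png

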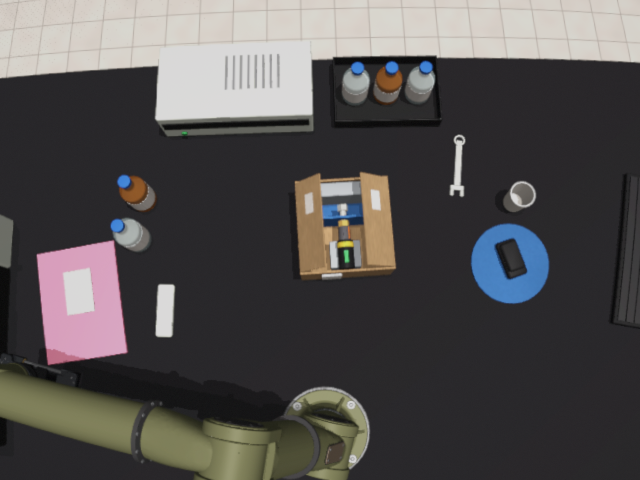

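View pics/side0.png

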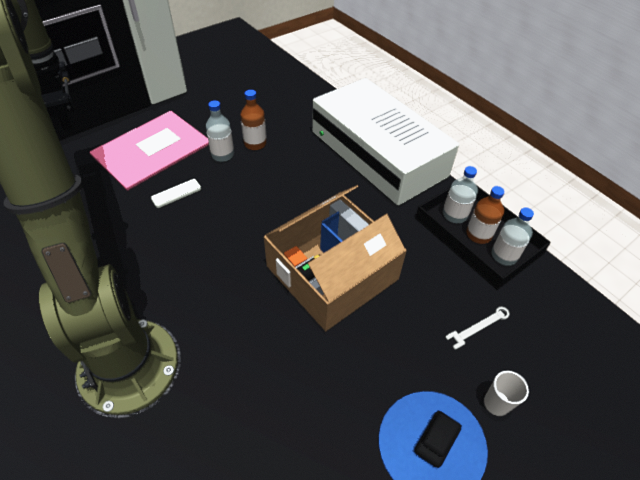

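The carton is at about (345,228) in the top view and (335,255) in the side view. Both flaps are half raised, and the bottles and remote on the left are well clear. Next I'll enlarge it.

```bash
python3 - <<'E'
import cv2,numpy as np
a=cv2.imread("pics/top0.png")[165:290,285:405]; b=cv2.imread("pics/side0.png")[180:335,255:415]
cv2.imwrite("pics/topc.png",cv2.resize(a,None,fx=4.8,fy=4.8,interpolation=cv2.INTER_CUBIC)[:600]);cv2.imwrite("pics/sidec.png",cv2.resize(b,None,fx=3.8,fy=3.8,interpolation=cv2.INTER_CUBIC)[:600])
E
```

```text
(no output)
```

View pics/topc.png

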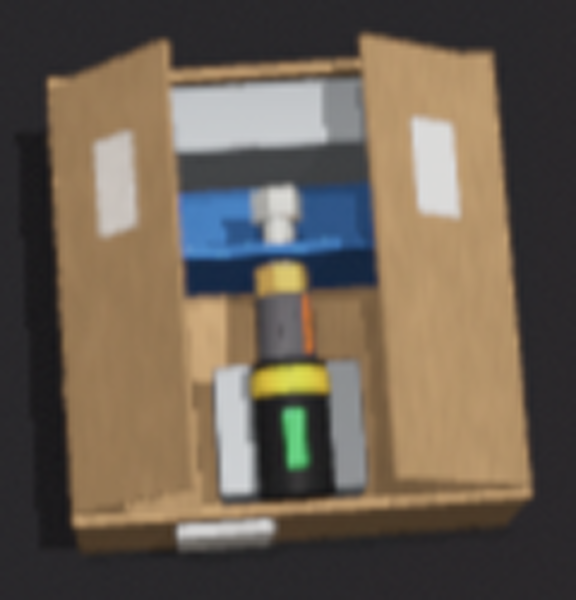

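View pics/sidec.png

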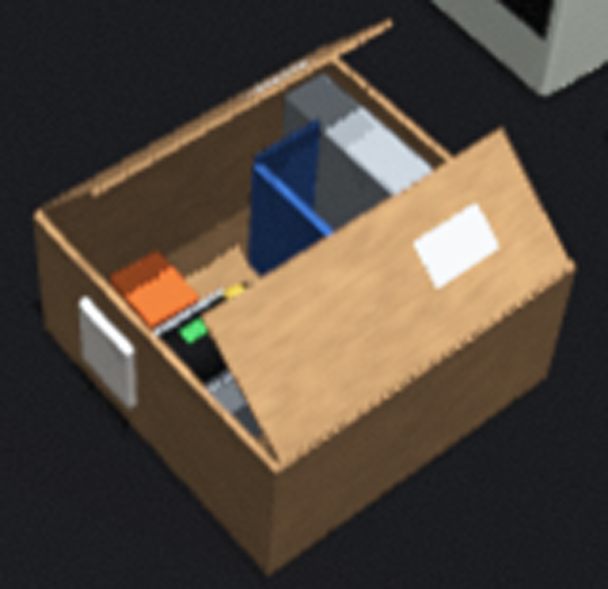

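The top crop shows the left flap's free edge running (168,40)-(192,495) and the right one's (360,35)-(400,477), with the bolt head near (277,205). In the side crop, the front right corner is at (275,468), its foot is at (268,573), and the right flap's free edge runs (207,315)-(503,128). I'll fit the carton pose and flap angles to these points.

```bash
cat >h.py <<'E'
import numpy as np,cv2
from bench import get_calibration
def proj(n,P):
    c=get_calibration(n); T=np.linalg.inv(np.array(c["world_from_camera"]))
    return cv2.projectPoints(np.array(P,float),cv2.Rodrigues(T[:3,:3])[0],T[:3,3],np.array(c["mtx"]),np.array(c["D"]))[0][:,0]
def toW(p,P):
    c,s=np.cos(p[2]),np.sin(p[2]); P=np.array(P,float)
    return P@np.array([[c,s,0],[-s,c,0],[0,0,1]])+[p[0],p[1],0]
def flap(side,q,x,r=.095): return [x,side*(.117-r*np.cos(q)),.122+r*np.sin(q)]
E
python3 - <<'E'
from h import *
from scipy.optimize import least_squares
def model(p):
    L,R=p[3],p[4]; f=.115
    t=[[-.12,.119,.12],[-.12,-.119,.12],[f,.117,.122],[f,-.117,.122],flap(1,L,f),flap(1,L,-f),flap(-1,R,f),flap(-1,R,-f)]
    s=[[-.12,.119,.12],[-.12,-.119,.12],[-.12,-.119,0],[-.12,.119,0],[.12,-.119,.12],[.12,-.119,0],flap(-1,R,-f),flap(-1,R,f),flap(1,L,f),flap(1,L,-f)]
    return np.r_[proj("top",toW(p,t)),proj("side",toW(p,s))]
t=np.array([(75,525),(532,497),(47,80),(493,52),(168,40),(192,495),(360,35),(400,477)])
s=np.array([(40,213),(275,468),(268,573),(45,328),(573,265),(547,378),(207,315),(503,128),(392,22),(95,192)])
o=np.r_[(t+.5)/4.8-.5+[285,165],(s+.5)/3.8-.5+[255,180]]
r=least_squares(lambda p:(model(p)-o).ravel(),[.6,0,0,.7,.7],loss='soft_l1')
np.set_printoptions(precision=4,suppress=True)
p=r.x;print(p); print(np.c_[model(p)-o])
head=toW(p,[[.053,0,.075]]);print("head",head,((proj("top",head)-[285,165]+.5)*4.8))
for q,sd in((p[3],1),(p[4],-1)): print(sd,toW(p,[flap(sd,q,0),[0,sd*.117,.122]]))
print(np.hypot(*toW(p,[flap(1,2,-.03)])[0,:2]))
E
```

```text
[ 0.525  -0.0641  0.0368  0.8723  0.7152]
[[-0.2018  0.4647]
 [-0.1864  0.356 ]
 [ 1.3119  1.955 ]
 [-0.6163  2.4193]
 [-0.1458  0.5734]
 [ 0.8378 -1.0568]
 [ 0.8435  0.4408]
 [-0.2539  0.6839]
 [-1.335  -0.4019]
 [ 0.6964  0.4324]
 [ 0.5537  0.0023]
 [ 0.507  -0.6898]
 [ 1.5204 -0.4684]
 [ 0.3372 -0.882 ]
 [-0.7476 -0.5095]
 [ 0.2005 -0.6013]
 [ 0.4339 -0.4543]
 [ 0.2185 -0.3838]]
head [[ 0.578  -0.0622  0.075 ]] [[277.733  210.0945]]
1 [[ 0.5229 -0.0082  0.1948]
 [ 0.5207  0.0528  0.122 ]]
-1 [[ 0.5267 -0.1094  0.1843]
 [ 0.5293 -0.181   0.122 ]]
0.4976878321214039
```

Request:
send_rows(
  rows=[
    {"x":25,"y":-25,"z":10,"hand":0},
    {"x":33,"y":-33,"z":10},
    {"x":33,"y":-33,"z":10,"roll":2},
    {"x":33,"y":-33,"z":10,"roll":2},
    {"x":33,"y":-33,"z":10,"roll":2},
    {"x":25,"y":-42,"roll":2},
    {"x":25,"y":-42,"roll":2},
    {"x":25,"y":-42,"roll":2},
    {"x":25,"y":-42,"roll":2},
    {"x":25,"y":-42,"roll":1.5},
  ],
)

```text
schema error: expected keys hand, x, y, z, roll
```

Request:
send_rows(
  rows=[
    {"x":25,"y":-25,"z":10,"hand":0,"roll":0},
    {"x":33,"y":-33,"z":10,"hand":0,"roll":0},
    {"x":33,"y":-33,"z":10,"hand":0,"roll":2},
    {"x":33,"y":-33,"z":10,"hand":0,"roll":2},
    {"x":33,"y":-33,"z":10,"hand":0,"roll":2},
    {"x":25,"y":-42,"z":0,"hand":0,"roll":2},
    {"x":25,"y":-42,"z":0,"hand":0,"roll":2},
    {"x":25,"y":-42,"z":0,"hand":0,"roll":2},
    {"x":25,"y":-42,"z":0,"hand":0,"roll":2},
    {"x":25,"y":-42,"z":0,"hand":0,"roll":1.5},
  ],
)

```text
time: 1.1
position: [0.4331, 0.2633, 0.3421]
tool_rot: [0.06, -3.141, -0.0]
ft_force: [0.3, 1.1, 0.1]
grip_width: 0.172
grip_force: 0.0
```

Request:
send_rows(
  rows=[
    {"x":11,"y":-40,"z":0,"hand":0,"roll":0},
    {"x":11,"y":-40,"z":0,"hand":0,"roll":0},
    {"x":11,"y":-40,"z":0,"hand":0,"roll":0},
    {"x":11,"y":-40,"z":0,"hand":0,"roll":0},
    {"x":11,"y":-40,"z":-8,"hand":0,"roll":0},
    {"x":11,"y":-40,"z":-10,"hand":0,"roll":0},
    {"x":11,"y":-40,"z":-10,"hand":0,"roll":0},
    {"x":11,"y":-36,"z":-12,"hand":0,"roll":0},
    {"x":0,"y":0,"z":0,"hand":0,"roll":0},
  ],
)

```text
time: 2.0
position: [0.5199, -0.0571, 0.3006]
tool_rot: [0.043, -3.139, 0.005]
ft_force: [-0.4, 0.5, 0.1]
grip_width: 0.006
grip_force: 0.0
```

```bash
python3 - <<'E'
from h import *
p=[.525,-.0641,.0368]
for sd,q0 in((1,.87),(-1,.715)):
    q=np.r_[np.linspace(q0,1.57,6),1.8,2.0,2.2,2.4]
    for a in q:
        r=.095 if a<=1.6 else .070
        e=toW(p,[flap(sd,a,0,r)])[0]*1000
        print(sd,round(a,2),"finger outer y %.0f, contact z %.0f"%(e[1],e[2]))
E
```

```text
1 0.87 finger outer y -8, contact z 195
1 1.01 finger outer y 2, contact z 202
1 1.15 finger outer y 14, contact z 209
1 1.29 finger outer y 27, contact z 213
1 1.43 finger outer y 39, contact z 216
1 1.57 finger outer y 53, contact z 217
1 1.8 finger outer y 69, contact z 190
1 2.0 finger outer y 82, contact z 186
1 2.2 finger outer y 94, contact z 179
1 2.4 finger outer y 104, contact z 169
-1 0.72 finger outer y -109, contact z 184
-1 0.89 finger outer y -121, contact z 196
-1 1.06 finger outer y -134, contact z 205
-1 1.23 finger outer y -149, contact z 211
-1 1.4 finger outer y -165, contact z 216
-1 1.57 finger outer y -181, contact z 217
-1 1.8 finger outer y -197, contact z 190
-1 2.0 finger outer y -210, contact z 186
-1 2.2 finger outer y -222, contact z 179
-1 2.4 finger outer y -233, contact z 169
```

Request:
send_rows(
  rows=[
    {"x":3,"y":0,"z":-30,"hand":0,"roll":0},
    {"x":0,"y":0,"z":-35,"hand":0,"roll":0},
    {"x":0,"y":20,"z":0,"hand":0,"roll":0},
    {"x":0,"y":12,"z":2,"hand":0,"roll":0},
    {"x":0,"y":12,"z":7,"hand":0,"roll":0},
    {"x":0,"y":12,"z":6,"hand":0,"roll":0},
    {"x":0,"y":12,"z":4,"hand":0,"roll":0},
    {"x":0,"y":12,"z":3,"hand":0,"roll":0},
    {"x":0,"y":12,"z":1,"hand":0,"roll":0},
  ],
)

```text
time: 2.9
position: [0.5239, 0.0425, 0.2612]
tool_rot: [-0.058, 3.14, 0.001]
ft_force: [-0.5, 0.1, 0.4]
grip_width: 0.005
grip_force: 0.2
```

Request:
send_rows(
  rows=[
    {"x":0,"y":10,"z":0,"hand":0,"roll":0},
    {"x":0,"y":10,"z":-2,"hand":0,"roll":0},
    {"x":0,"y":10,"z":-4,"hand":0,"roll":0},
    {"x":0,"y":10,"z":-6,"hand":0,"roll":0},
    {"x":0,"y":10,"z":-6,"hand":0,"roll":0},
    {"x":0,"y":5,"z":0,"hand":0,"roll":0},
    {"x":0,"y":0,"z":0,"hand":0,"roll":0},
  ],
)

```text
time: 3.6
position: [0.5234, 0.0974, 0.2418]
tool_rot: [0.06, -3.14, 0.0]
ft_force: [-1.5, -0.5, 0.6]
grip_width: 0.006
grip_force: 0.0
```

```bash
python3 - <<'E'
from bench import *
import cv2
s=get_state();print(s["position"],s["ft_force"])
cv2.imwrite("pics/side1.png",cv2.resize(get_image("side")[130:350,210:460],None,fx=2.6,fy=2.6,interpolation=cv2.INTER_CUBIC))
E
```

```text
[0.52338951 0.09737334 0.24182216] [-1.50846636 -0.50436243  0.59775768]
```

View pics/side1.png

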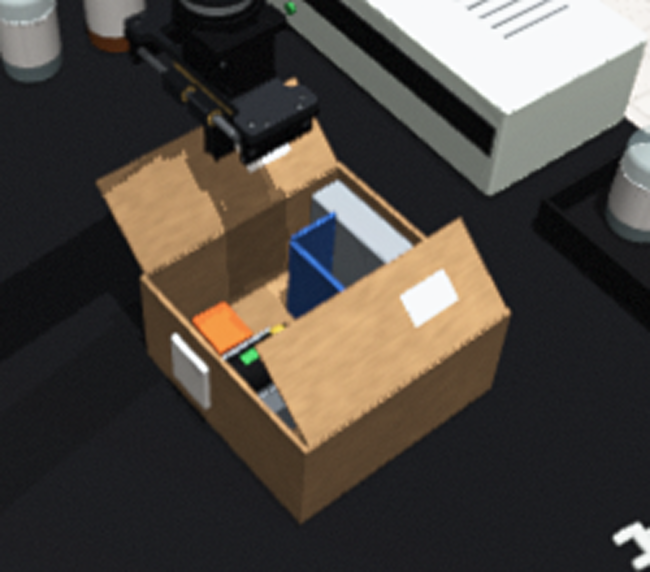

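The left flap is folded well out: its edge corner is at (100,183) and its inner face shows. Now for the right flap.

Request:
send_rows(
  rows=[
    {"x":0,"y":-30,"z":8,"hand":0,"roll":0},
    {"x":0,"y":-45,"z":0,"hand":0,"roll":0},
    {"x":0,"y":-45,"z":-10,"hand":0,"roll":0},
    {"x":0,"y":-40,"z":-10,"hand":0,"roll":0},
    {"x":0,"y":-15,"z":0,"hand":0,"roll":0},
    {"x":0,"y":-12,"z":2,"hand":0,"roll":0},
    {"x":0,"y":-11,"z":8,"hand":0,"roll":0},
    {"x":0,"y":-11,"z":8,"hand":0,"roll":0},
    {"x":0,"y":-11,"z":6,"hand":0,"roll":0},
    {"x":0,"y":-11,"z":5,"hand":0,"roll":0},
  ],
)

```text
time: 4.65
position: [0.5244, -0.1349, 0.2606]
tool_rot: [-0.06, 3.139, 0.0]
ft_force: [-0.1, -0.1, 1.0]
grip_width: 0.006
grip_force: 0.3
```

Request:
send_rows(
  rows=[
    {"x":0,"y":-11,"z":2,"hand":0,"roll":0},
    {"x":0,"y":-11,"z":0,"hand":0,"roll":0},
    {"x":0,"y":-11,"z":0,"hand":0,"roll":0},
    {"x":0,"y":-10,"z":0,"hand":0,"roll":0},
    {"x":0,"y":-10,"z":-3,"hand":0,"roll":0},
    {"x":0,"y":-10,"z":-6,"hand":0,"roll":0},
    {"x":0,"y":-10,"z":-6,"hand":0,"roll":0},
    {"x":0,"y":-10,"z":-4,"hand":0,"roll":0},
    {"x":0,"y":0,"z":0,"hand":0,"roll":0},
  ],
)

```text
time: 5.55
position: [0.5227, -0.2195, 0.2413]
tool_rot: [0.054, -3.139, 0.001]
ft_force: [0.0, -0.3, -0.2]
grip_width: 0.003
grip_force: 0.0
```

Request:
send_rows(
  rows=[
    {"x":0,"y":25,"z":10,"hand":0,"roll":0},
    {"x":5,"y":40,"z":20,"hand":0,"roll":0},
    {"x":25,"y":40,"z":0,"hand":65,"roll":0},
    {"x":25,"y":40,"z":0,"hand":65,"roll":0},
    {"x":0,"y":12,"z":0,"hand":65,"roll":0},
    {"x":0,"y":0,"z":0,"hand":65,"roll":0},
    {"x":0,"y":0,"z":0,"hand":65,"roll":0},
  ],
)

```text
time: 6.25
position: [0.5781, -0.0621, 0.2722]
tool_rot: [0.056, -3.141, 0.002]
ft_force: [-0.4, 0.6, -0.1]
grip_width: 0.372
grip_force: 0.0
```

```bash
python3 - <<'E'
from bench import *
import cv2,numpy as np
s=get_state();print(s["position"],s["ft_force"],s["grip_width"],s["tool_rot"])
a=cv2.resize(get_image("side")[170:350,240:440],None,fx=2,fy=2,interpolation=cv2.INTER_CUBIC)
b=cv2.resize(get_image("top")[130:310,250:440],None,fx=2,fy=2,interpolation=cv2.INTER_CUBIC)
cv2.imwrite("pics/both2.png",np.hstack([a,b]))
E
```

```text
[ 0.57805931 -0.0621132   0.27220536] [-0.37562447  0.56941851 -0.09889082] 0.37213926994225016 [ 5.61863366e-02 -3.14050682e+00  1.66631715e-03]
```

View pics/both2.png

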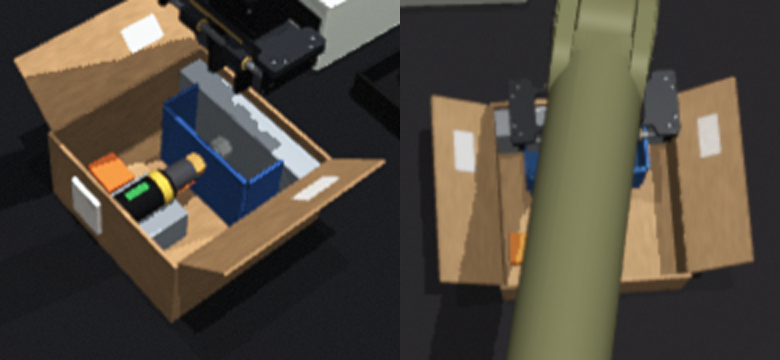

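Both flaps are folded out. In the left crop the head shows at about (222,147) behind the plate, and the plate's top corner is at (164,107). I'll check those against the fitted pose.

```bash
python3 - <<'E'
from h import *
p=[.525,-.0641,.0368]
P=toW(p,[[.053,0,.075],[.053,0,.088],[.02,.08,.11],[.02,-.08,.11],[.08,-.08,.11]])
print(((proj("side",P)-[240,170]+.5)*2).round(1))
P=toW(p,[flap(1,2.4,-.115),flap(-1,2.4,.115),flap(-1,2.4,-.115)]);print(((proj("side",P)-[240,170]+.5)*2).round(1),((proj("top",P)-[250,130]+.5)*2).round(1))
E
```

```text
[[221.8 147.7]
 [222.6 141. ]
 [161.  102.6]
 [248.3 185. ]
 [286.  159.8]]
[[ 15.3  57.9]
 [387.  162.2]
 [227.3 276. ]] [[ 42.  282. ]
 [336.   78.9]
 [354.  262.6]]
```

Request:
send_rows(
  rows=[
    {"x":0,"y":0,"z":-10,"hand":65,"roll":0},
    {"x":0,"y":0,"z":-20,"hand":65,"roll":0},
    {"x":0,"y":0,"z":-20,"hand":65,"roll":0},
    {"x":0,"y":0,"z":-20,"hand":65,"roll":0},
    {"x":0,"y":0,"z":-10,"hand":65,"roll":0},
    {"x":0,"y":0,"z":0,"hand":65,"roll":0},
  ],
)

```text
time: 6.95
position: [0.5773, -0.0614, 0.1905]
tool_rot: [0.055, -3.138, 0.0]
ft_force: [-0.2, 0.3, -0.6]
grip_width: 0.742
grip_force: 0.0
```

Request:
send_rows(
  rows=[
    {"x":0,"y":0,"z":-15,"hand":65,"roll":0},
    {"x":0,"y":0,"z":-15,"hand":65,"roll":0},
    {"x":0,"y":0,"z":-15,"hand":65,"roll":0},
    {"x":0,"y":0,"z":-12,"hand":65,"roll":0},
    {"x":0,"y":0,"z":-7,"hand":65,"roll":0},
    {"x":0,"y":0,"z":0,"hand":65,"roll":0},
  ],
)

```text
time: 7.55
position: [0.5779, -0.0606, 0.1269]
tool_rot: [0.058, -3.139, 0.0]
ft_force: [0.5, -0.2, 0.8]
grip_width: 0.747
grip_force: 0.0
```

Request:
send_rows(
  rows=[
    {"x":0,"y":0,"z":0,"hand":10,"roll":0},
    {"x":0,"y":0,"z":0,"hand":10,"roll":0},
    {"x":0,"y":0,"z":0,"hand":10,"roll":0},
    {"x":0,"y":0,"z":0,"hand":10,"roll":0},
    {"x":0,"y":0,"z":0,"hand":10,"roll":0},
    {"x":0,"y":0,"z":0,"hand":10,"roll":0},
    {"x":0,"y":0,"z":0,"hand":10,"roll":0},
    {"x":0,"y":0,"z":0,"hand":10,"roll":0},
    {"x":0,"y":0,"z":0,"hand":10,"roll":0},
    {"x":0,"y":0,"z":0,"hand":10,"roll":0},
  ],
  force=30,
)

```text
time: 8.55
position: [0.5788, -0.0611, 0.1284]
tool_rot: [-0.057, 3.141, -0.001]
ft_force: [0.4, -2.0, 1.0]
grip_width: 0.296
grip_force: 30.0
```

Request:
send_rows(
  rows=[
    {"x":0,"y":0,"z":0,"hand":10,"roll":0},
    {"x":0,"y":0,"z":0,"hand":10,"roll":0},
    {"x":0,"y":0,"z":0,"hand":10,"roll":0},
    {"x":0,"y":0,"z":0,"hand":10,"roll":0},
    {"x":0,"y":0,"z":0,"hand":10,"roll":0},
    {"x":0,"y":0,"z":0,"hand":10,"roll":0},
    {"x":0,"y":0,"z":0,"hand":10,"roll":0},
    {"x":0,"y":0,"z":0,"hand":10,"roll":0},
    {"x":0,"y":0,"z":0,"hand":10,"roll":0},
    {"x":0,"y":0,"z":0,"hand":10,"roll":0},
  ],
)

```text
time: 9.55
position: [0.5788, -0.061, 0.1284]
tool_rot: [-0.057, 3.141, -0.001]
ft_force: [2.0, -5.3, -0.6]
grip_width: 0.292
grip_force: 30.0
```

Request:
send_rows(
  rows=[
    {"x":0,"y":0,"z":0,"hand":10,"roll":0},
    {"x":0,"y":0,"z":0,"hand":10,"roll":0},
    {"x":0,"y":0,"z":0,"hand":10,"roll":0},
    {"x":0,"y":0,"z":0,"hand":10,"roll":0},
    {"x":0,"y":0,"z":0,"hand":10,"roll":0},
    {"x":0,"y":0,"z":0,"hand":10,"roll":0},
    {"x":0,"y":0,"z":0,"hand":10,"roll":0},
    {"x":0,"y":0,"z":0,"hand":10,"roll":0},
    {"x":0,"y":0,"z":0,"hand":10,"roll":0},
    {"x":0,"y":0,"z":0,"hand":10,"roll":0},
  ],
)

```text
time: 10.55
position: [0.5788, -0.061, 0.1284]
tool_rot: [-0.057, 3.141, -0.001]
ft_force: [2.4, -4.8, 0.0]
grip_width: 0.296
grip_force: 30.0
```

Request:
send_rows(
  rows=[
    {"x":0,"y":-1,"z":0,"hand":10,"roll":0},
    {"x":0,"y":0,"z":0,"hand":10,"roll":0},
    {"x":0,"y":0,"z":0,"hand":10,"roll":0},
    {"x":0,"y":0,"z":0,"hand":10,"roll":0},
    {"x":0,"y":0,"z":0,"hand":10,"roll":0},
    {"x":0,"y":0,"z":0,"hand":10,"roll":0},
    {"x":0,"y":0,"z":0,"hand":10,"roll":0},
    {"x":0,"y":0,"z":0,"hand":10,"roll":0},
    {"x":0,"y":0,"z":0,"hand":10,"roll":0},
    {"x":0,"y":0,"z":0,"hand":10,"roll":0},
  ],
  force=38,
)

```text
time: 11.55
position: [0.5788, -0.0613, 0.1283]
tool_rot: [-0.058, 3.141, 0.001]
ft_force: [2.7, -0.6, 0.3]
grip_width: 0.291
grip_force: 38.0
```

```bash
python3 - <<'E'
from bench import *
import cv2,numpy as np
s=get_state();print(s["position"],s["ft_force"],s["torque"],s["grip_width"]*87)
a=cv2.resize(get_image("side")[200:300,280:410],None,fx=6,fy=6,interpolation=cv2.INTER_CUBIC)
cv2.imwrite("pics/grip.png",a)
E
```

```text
[ 0.57876119 -0.06133263  0.12833944] [ 2.74253423 -0.62371285  0.3389535 ] [-0.07952198 -0.6366751  -0.00952656] 25.31072116259903
```

View pics/grip.png

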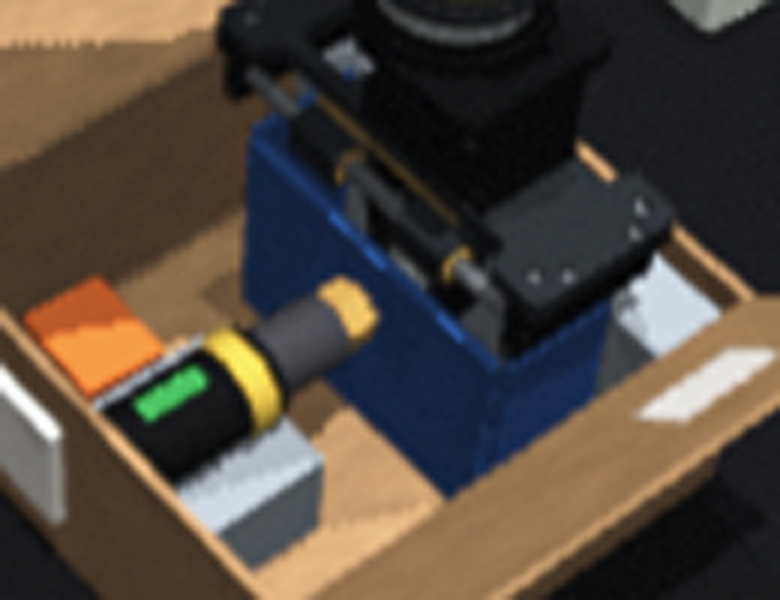

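The fingers are down in the gap behind the plate, with the nut at about (350,305) and the flaps and spare box undisturbed. I'll track the nut's rotation with camera patches while holding.

```bash
cat > w.py <<'E'
from bench import *
import numpy as np
from h import *
u,v=proj("side",toW([.525,-.0641,.0368],[[-.003,0,.08]]))[0].round().astype(int)
f=[get_image("side")[v-12:v+12,u-14:u+14].astype(float)]
import sys
for i in range(int(sys.argv[1])-1): f.append(get_image("side")[v-12:v+12,u-14:u+14].astype(float))
k=len(f)//4
m=[np.mean(f[i*k:(i+1)*k],0) for i in range(4)]
print("rms change vs first quarter",[round(float(np.sqrt(((x-m[0])**2).mean())),2) for x in m]); 
s=get_state();print(s["time"],s["ft_force"],s["grip_width"]*87,s["grip_force"])
np.save(f"f{s['time']:.1f}.npy",m[-1])
E
python3 w.py 40; python3 w.py 40; python3 w.py 40
```

```text
rms change vs first quarter [0.0, 3.25, 5.42, 5.54]
13.6 [4.88798819 1.28392743 0.48431837] 25.7010085479939 38.000181913375854
rms change vs first quarter [0.0, 0.44, 0.45, 0.43]
15.6 [4.38104338 1.81661102 0.86559327] 25.786255782812315 38.000063225626945
rms change vs first quarter [0.0, 0.43, 0.44, 0.44]
17.6 [5.44068656 1.53361921 1.24226491] 25.474015651876353 38.00011586397886
```

The nut stopped turning at about 12.6 s and has stayed still for 5 s, with the grip at 38 N and both flaps open. I'm handing in.

```bash
python3 w.py 20; python3 -c "
from bench import close_job
print(close_job())"
```

```text
rms change vs first quarter [0.0, 0.6, 0.61, 0.6]
18.6 [5.95623786 1.69709193 0.147841  ] 25.229294112483345 38.00015922635794
the job is handed in; nothing more can be done
None
```

I handed the job in at 18.6 s with both flaps folded out to about 2.4 rad, the bolt head held at 38 N and the nut stalled for the last 6 s; I saw no bystander disturbed, and the system returned no verdict.

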